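# Slide the test pan under the sensor gantry to the free hob zone

## Robot

A 6-joint arm with a two-finger parallel gripper is mounted at the origin on the work surface. World frame = base frame: x ahead of the robot, y to its left, z up, the work surface at z = 0. Lengths are in m, angles in rad, forces in N, time in s.
With the tool pointing down it reaches from about 0.35 to 0.8 m from the base axis. Payload 7.3 kg.
Tool frame: the origin (TCP) lies at the very end of the fingers, on their centre line; the grasp point (between the pads) lies 19 mm behind it; y points along the fingers, z is the direction in which the jaws open and shut, and the axes are right-handed (so a half turn about y gives the same grasp; the last joint's range is limited). The gripper opens to 85 mm and grips with 20 to 120 N. Pads are 22 mm wide; open, the fingers measure 114 mm over their backs; the gripper's body (76 mm by 85 mm) begins 54 mm behind the grasp point. The pads swing forward as they close: fully open they stand 13 mm farther back than shut.
Start: joints at [-1.341, 0.342, 1.524, -0, 1.275, -0.146], TCP at [0.193, -0.488, 0.231] pointing down, gripper open.
Joint ranges: [-2.53, 2.53], [-0.77, 2.02], [0.04, 2.7], [-1, 4.14], [0.28, 2.66], [-3.11, 3.11]. Speed limits (rad/s): [2.57, 2.57, 3.14, 3.14, 3.14, 3.14].

## Interface

Orientations are given as a unit quaternion [x, y, z, w].
In Python, from plant import * gives the robot as it stands.
- The arm moves only by the tool step_arm, never from a script. Its argument "targets" is a list of rows, each a list of 3 entries, a list of its own where there are three numbers: the opening, from 0 (shut) to 1 (fully open), then the shift along the tool's x, y, z in m, then the turn about the tool's y in rad. In form: [[grip, [x, y, z], spin], ...]. A call has 1 to 5 rows; each row shifts and turns the commanded pose from where the row before left it, along the tool's axes as they then stand; what a row does not reach is not made up. A row lasts 1/12 s, in which the tool goes at most 41.7 mm and 7.16 degrees, less where a joint would pass 70% of its speed; a pose out of reach is approached as far as the arm can. A call with a gripper value outside its range is refused whole. The fingers move at their own pace and stop on an object; the grip force is fixed at half the most. Time passes only in rows, so rows that do not move let the fingers close. It gives the time, the measured TCP pose, the force and the opening at its end, in the units of the state.
- sense(): the state, without advancing time (a new reading comes with each control period).
- grab_frame(name): name is "scene" or "top" or "wrist"; returns a dict with "image" (400x640x3 uint8, red, green, blue), "fovy" (degrees; the focal length in pixels is half the picture's height over the tangent of half this angle, whatever the lens; pixels are square), "cx", "cy" (the principal point, pixels), "k1" (the pictures are not rectified: a ray, as slopes to the right and down, at radius r is drawn at 1 + k1 r^2 times it, then the intrinsics apply), "cam_to_world" (4x4, takes a point from camera to world coordinates); the wrist camera has in their place "hand_eye" (4x4, takes a point from camera to tool coordinates, whose origin is the TCP and whose axes are the tool frame's). Camera axes: x right, y down, z forward; pixel columns grow to the right and rows downward; lengths in m; the calibration is good to about 2 mm. A picture is of the moment at which its call begins: read the wrist's pose just before it. There is no depth.
- job_done(): hands the job in, once; it reports no verdict.
The state is a dict: "clock": time; "joints": joint angles; "qvel": joint speeds; "effort": joint torques, N m; "tcp_pos": TCP position; "orientation": TCP orientation; "force": force on the tool from outside, world axes, zero at the start; "ft_torque": the same for the moment, N m; "grip_width": opening from 0.0 (shut) to 1.0 (fully open).
Only numpy, scipy, OpenCV 4.12 (cv2) and the standard library are available. Lean on these libraries where they do the work, as an engineer would, in place of code of your own. Each camera call takes 0.05 s, during which the arm holds its last target. There are 200 camera calls.

## Task

Move the steel test pan to the free ring on the hob by sliding it along the glass, never lifting it, so that it ends standing centred inside that ring. The hand does not fit under the aluminium gantry between the two rings: push the pan partway through, let go of it while it stands under the bar, then take it again by its other handle on the far side and draw it onto the ring. Do not knock the gantry, leave the meter, the jar and the carton where they are, and let go at the end.

Things in the scene. Friction and masses are not known exactly. Their poses are not given: they have to be found in the camera images.
- pan_center (a point): Centre of the loose steel pan, half-way up (40 mm over its base and 40 mm under its rim). Open empty pan, outside diameter 180 mm, height 80 mm, wall 4 mm, 0.5 to 1 kg, standing upright on the hob's glass, which is level and 56 mm above the bench. Its y axis runs through the two handles, z is up.
- handle_1 (a point): Grip point in the middle of the pan's first steel stub handle, on the pan's +y side, 125 mm from the pan's axis and 55 mm above its base. The stub points straight out from the pan: 28 mm wide (along the pan's x, the way to pinch it from above), 16 mm thick, ending 150 mm from the pan's axis; the pan's wall is 35 mm inward of this point and its rim 25 mm higher. Axes as the pan's.
- handle_2 (a point): The same on the pan's second, identical handle, on its -y side. Axes as the pan's.
- start_zone (a point): Centre of the ring mark on the glass on which the pan stands at the start (pale line, diameter 214 mm, cross at its centre), at the height of the glass. Either ring may be this one.
- free_zone (a point): Centre of the other, identical but empty ring, on the other side of the gantry: the target. The ring centres are 320 mm apart and the gantry stands half-way. At the height of the glass.
- gantry_mid (a point): Middle of the underside of the fixed gantry's bar, 110 mm above the glass. The bar runs along this point's x axis (430 mm long, 30 x 30 mm in section) on two 30 mm posts, 200 mm to either side, clear of the glass; a sensor box 60 x 30 mm on top reaches 52 mm above this point. Its y axis points along the row of rings; z is up.
- hob: Fixed hob, black glass 340 mm (its x) by 640 mm (its y, the row of rings) on a steel tray; origin under its centre on the bench, glass 56 mm above. Its direction varies.
- gantry: The fixed gantry; origin on the bench under the middle of its bar; axes as point gantry_mid.
- meter_center (a point): Bystander: grey bench meter lying flat, 80 x 150 x 36 mm (a 6 mm dial on top), centre.
- jar_center (a point): Bystander: glass jar with a steel cap, diameter 64 mm, 90 mm tall, centre.
- carton_center (a point): Bystander: cardboard carton 90 x 120 x 50 mm, centre.
- pan: The pan as a body; origin at the centre of its underside, axes as point pan_center.

How it is judged:
By the outcome, as a careful person would: the job done as asked, in the order asked, and still so for the second after the job is handed in, with the robot touching nothing.
It also fails if it takes over 54 s, if anything falls off the work surface, if the arm or the gripper's body presses on something with over 40 N, if the wrist force passes 120 N, or if a joint passes its speed limit or range.

## Working session

There is one attempt and no reset: what is moved stays moved. The work goes in short steps, Python scripts to look and compute and a tool call to move; the robot and the scene stay as the last step left them, time stands still between calls to the robot, and variables do not carry over. Pictures are saved under pics/ and viewed, about 8 in all and at most 12, crops included, and the job is handed in when it is done.

Besides the shell and the picture viewer there is one more tool, called after ">>>" by a JSON object that holds its "api" and its "payload". step_arm: Moves the arm, as the interface text tells. Its arguments: {"type":"object","properties":{"targets":{"type":"array","items":{"type":"array"}}},"required":["targets"]}

```bash
mkdir -p pics; cat > h.py <<'E'
from plant import *
import numpy as np, cv2
from scipy.spatial.transform import Rotation as R
def K(f):
    fl=200/np.tan(np.radians(f["fovy"])/2); return np.array([[fl,0,f["cx"]],[0,fl,f["cy"]],[0,0,1.]])
def D(f): return np.array([f["k1"],0,0,0,0.])
def T(s):
    M=np.eye(4); M[:3,:3]=R.from_quat(s["orientation"]).as_matrix(); M[:3,3]=s["tcp_pos"]; return M
def shot(n):
    s=sense(); f=grab_frame(n); f["M"]=f["cam_to_world"] if n!="wrist" else T(s)@f["hand_eye"]; f["M"]=np.array(f["M"]); return f
def world(f,px,z):
    u=cv2.undistortPoints(np.array(px,float).reshape(-1,1,2),K(f),D(f)).reshape(-1,2)
    d=np.c_[u,np.ones(len(u))]@f["M"][:3,:3].T; o=f["M"][:3,3]
    return o+d*((np.array(z)-o[2])/d[:,2])[:,None]
def proj(f,P):
    W=np.linalg.inv(f["M"]); return cv2.projectPoints(np.array(P,float).reshape(-1,3),cv2.Rodrigues(W[:3,:3])[0],W[:3,3],K(f),D(f))[0].reshape(-1,2)
def save(f,n): cv2.imwrite(n,f["image"][:,:,::-1])
E
python3 - <<'E'
from h import *
import pickle
for n in("top","scene"):
    f=shot(n); save(f,f"pics/{n}0.png"); pickle.dump(f,open(n+"0.pkl","wb")); print(n,f["fovy"],f["k1"],f["M"].round(3).tolist())
s=sense(); print(s["tcp_pos"],R.from_quat(s["orientation"]).as_matrix().round(3),s["clock"],s["grip_width"],s["force"])
E
```

```text
top 51.9824098316967 -0.0927427886226868 [[-0.001, -0.984, 0.178, 0.277], [-1.0, 0.002, 0.001, 0.028], [-0.001, -0.178, -0.984, 1.373], [0.0, 0.0, 0.0, 1.0]]
scene 57.855007435828995 0.025318010904197167 [[-0.844, 0.45, -0.291, 0.825], [0.536, 0.72, -0.442, 0.497], [0.01, -0.529, -0.849, 1.031], [0.0, 0.0, 0.0, 1.0]]
[ 0.19260766 -0.48799676  0.23069196] [[-0.93  -0.     0.367]
 [-0.367  0.001 -0.93 ]
 [-0.    -1.    -0.001]] 0.1 0.9979123778898219 [1.3261504  0.34883632 0.36329603]
```

View pics/top0.png

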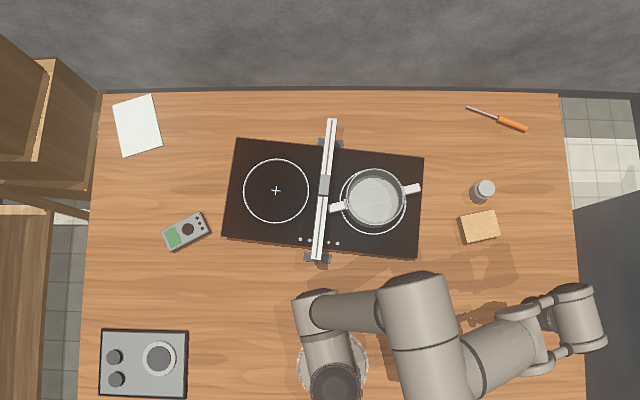

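View pics/scene0.png

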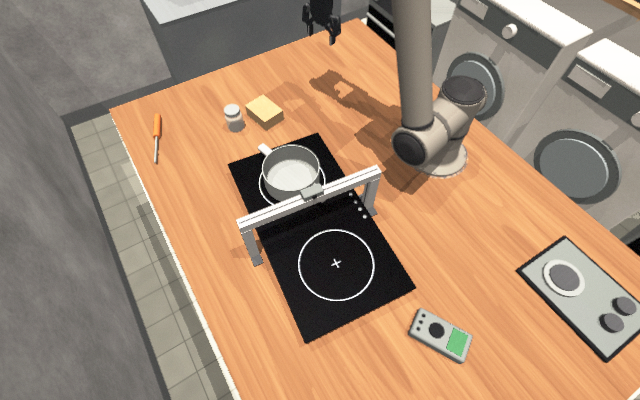

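The top view shows the free ring's cross at (276,190) and the pan at about (374,197). The pan's handle tips are at (420,187) on the outer side and (329,209) on the gantry side. The gantry bar runs from (331,120) to (318,258). Next I fit these precisely.

```bash
python3 - <<'E'
from h import *
import pickle
from scipy.optimize import least_squares
f=pickle.load(open("top0.pkl","rb")); g=pickle.load(open("scene0.pkl","rb"))
c=world(f,[[237,138],[424,157],[416,258],[222,237]],.056); print("hob corners",c.round(3).tolist(), c.mean(0).round(3))
print("edges",np.linalg.norm(c-np.roll(c,-1,0),axis=1).round(3))
def ring(f,u0,v0,r):
    im=cv2.cvtColor(f["image"],cv2.COLOR_RGB2GRAY); v,u=np.nonzero(im>110); d=np.hypot(u-u0,v-v0); m=(d<r*1.25)&(d>r*.7)
    return np.c_[u,v][m]
for nm,F,a in(("top",f,(276,190,34)),("scene",g,(336,264,38))):
    p=world(F,ring(F,*a),.056)[:,:2]; q=least_squares(lambda x:np.hypot(*(p-x[:2]).T)-x[2],[*p.mean(0),.107],loss="soft_l1",f_scale=.003).x; print(nm,"free ring",q.round(4),len(p))
print("cross",world(f,[[276,190]],.056).round(4),world(g,[[336,263.5]],.056).round(4))
print("tips top",world(f,[[420,187],[329,209]],.056+.055).round(3))
print("bar ends",world(f,[[331.5,119],[318,259]],.196).round(3))
for n,F,(x,y,w,h) in(("top",f,(215,105,220,170)),):
    cv2.imwrite("pics/crop0.png",cv2.resize(F["image"][y:y+h,x:x+w,::-1],None,fx=3.5,fy=3.5,interpolation=cv2.INTER_CUBIC))
E
```

```text
hob corners [[0.745, 0.318, 0.056], [0.678, -0.312, 0.056], [0.341, -0.27, 0.056], [0.41, 0.355, 0.056]] [0.544 0.023 0.056]
edges [0.634 0.339 0.629 0.338]
top free ring [0.5645 0.1839 0.1069] 359
scene free ring [0.5659 0.1842 0.1072] 473
cross [[0.5649 0.1821 0.056 ]] [[0.5664 0.1865 0.056 ]]
tips top [[ 0.562 -0.28   0.111]
 [ 0.492  0.009  0.111]]
bar ends [[0.755 0.001 0.196]
 [0.333 0.042 0.196]]
```

View pics/crop0.png

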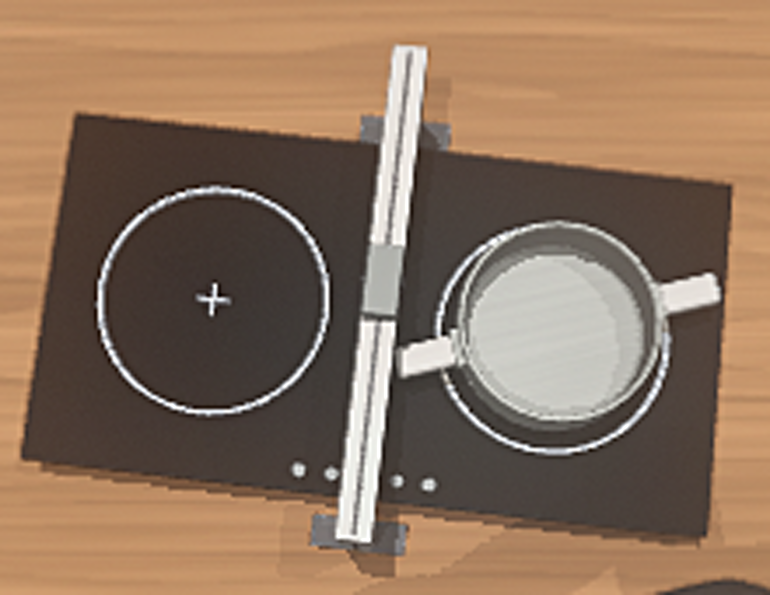

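The crop agrees with the fit. The free ring is at about (0.565, 0.184), the row runs 6° off +y, and the pan is near (0.527, -0.136). The handles are turned about 20° from the row. I spin the wrist first.

>>> {"api": "step_arm", "payload": {"targets": [[1,[0,0,0],-0.12],[1,[0,0,0],-0.12],[1,[0,0,0],-0.12],[1,[0,0,0],-0.12],[1,[0,0,0],-0.12]]}}

```text
clock: 0.52
tcp_pos: [0.1927, -0.4881, 0.2309]
orientation: [-0.333, 0.624, -0.623, 0.333]
force: [0.2, -0.0, -0.5]
grip_width: 0.997
```

>>> {"api": "step_arm", "payload": {"targets": [[1,[0,0,0],-0.12],[1,[0,0,0],-0.12],[1,[0,0,0],-0.12],[1,[0,0,0],-0.12],[1,[0,0,0],-0.12]]}}

```text
clock: 0.93
tcp_pos: [0.1927, -0.4881, 0.2309]
orientation: [-0.503, 0.498, -0.497, 0.503]
force: [-0.3, 0.3, -0.7]
grip_width: 1.003
```

>>> {"api": "step_arm", "payload": {"targets": [[1,[0,0,0],-0.12],[1,[0,0,0],-0.12]]}}

```text
clock: 1.1
tcp_pos: [0.1927, -0.4881, 0.2309]
orientation: [-0.558, 0.434, -0.433, 0.559]
force: [-1.0, -0.2, 0.4]
grip_width: 1.002
```

```bash
cat >> h.py <<'E'
def plan(p,yaw):  # world TCP target and tool-z yaw (deg): print shift in tool axes now, and spin
    s=sense(); M=T(s); sh=M[:3,:3].T@(np.array(p)-M[:3,3]); z=M[:3,2]; y=np.degrees(np.arctan2(z[1],z[0]))
    print("t",round(s["clock"],2),"tcp",M[:3,3].round(4),"yaw",y.round(2),"tilt",M[:3,1].round(3),"F",np.round(s["force"],1),"g",round(s["grip_width"],3),"q",np.round(s["joints"],2)); print("shift",sh.round(4),"spin",round(float(np.radians(y-yaw)),4))
E
python3 -c "
from h import *
plan([.556,-.257,.231],13.6)"
```

```text
t 1.1 tcp [ 0.1927 -0.4881  0.2309] yaw 14.38 tilt [-0.     0.001 -1.   ] F [-1.  -0.2  0.4] g 1.002 q [-1.34  0.34  1.52  0.    1.28 -1.59]
shift [-0.1337  0.      0.4093] spin 0.0136
```

>>> {"api": "step_arm", "payload": {"targets": [[1,[-0.012,0,0.037],0],[1,[-0.012,0,0.037],0],[1,[-0.012,0,0.037],0],[1,[-0.012,0,0.037],0],[1,[-0.012,0,0.037],0]]}}

```text
clock: 1.52
tcp_pos: [0.3588, -0.384, 0.231]
orientation: [-0.557, 0.436, -0.435, 0.557]
force: [0.9, -0.8, 0.8]
grip_width: 1.001
```

>>> {"api": "step_arm", "payload": {"targets": [[1,[-0.012,0,0.037],0],[1,[-0.012,0,0.037],0],[1,[-0.012,0,0.037],0],[1,[-0.012,0,0.037],0],[1,[-0.012,0,0.037],0]]}}

```text
clock: 1.93
tcp_pos: [0.5238, -0.2807, 0.2309]
orientation: [0.557, -0.435, 0.435, -0.557]
force: [1.0, -1.3, -0.1]
grip_width: 1.003
```

>>> {"api": "step_arm", "payload": {"targets": [[0.65,[-0.013,0,0.037],0.014],[0.65,[0,0,0],0],[0.65,[0,0,0],0]]}}

```text
clock: 2.18
tcp_pos: [0.5564, -0.2589, 0.2302]
orientation: [0.555, -0.439, 0.437, -0.555]
force: [0.1, -0.2, -0.5]
grip_width: 0.655
```

```bash
python3 - <<'E'
from h import *
import pickle
plan([.556,-.257,.231],13.6)
f=shot("wrist"); save(f,"pics/w1.png"); pickle.dump(f,open("w1.pkl","wb"))
print(proj(f,[[.556,-.257,.111],[.562,-.28,.119],[.492,.009,.119],[.527,-.136,.136]]).round())
E
```

```text
t 2.18 tcp [ 0.5564 -0.2589  0.2302] yaw 13.45 tilt [-0.001  0.001 -1.   ] F [ 0.1 -0.2 -0.5] g 0.655 q [-0.56  0.51  1.26 -0.    1.37 -0.79]
shift [-0.0019 -0.0008  0.0001] spin -0.0026
[[ 321.  189.]
 [ 321.  217.]
 [ 320. -183.]
 [ 321.   27.]]
```

View pics/w1.png

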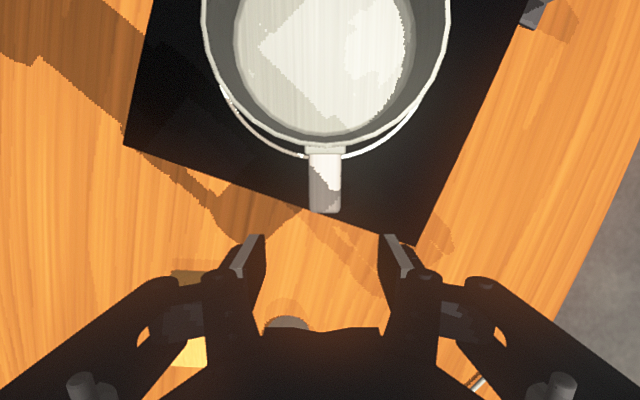

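The wrist view shows the handle from its root near (325,153) to its tip near (325,212), about 34 px wide. The prediction for the tip was (321,217).

```bash
python3 - <<'E'
from h import *
import pickle
f=pickle.load(open("w1.pkl","rb"))
p=world(f,[[325.5,212],[325,154],[309,205],[343,205]],.119); print(p.round(4), np.linalg.norm(p[2]-p[3]),np.linalg.norm(p[0]-p[1]))
rim=world(f,[[203,27],[449,27]],.136); print(rim.round(4),rim.mean(0).round(4),np.linalg.norm(rim[0]-rim[1]))
d=p[1]-p[0]; d/=np.linalg.norm(d); print("angle",np.degrees(np.arctan2(-d[0],d[1]))); 
u=np.array([-np.sin(np.radians(13.6)),np.cos(np.radians(13.6)),0])
g=p[0]+.025*u; print("grip",g,"centre",p[0]+.15*u)
plan([g[0],g[1],.092],13.6)
E
```

```text
[[ 0.5644 -0.2748  0.119 ]
 [ 0.552  -0.2255  0.119 ]
 [ 0.5489 -0.2719  0.119 ]
 [ 0.5777 -0.265   0.119 ]] 0.029619866113731675 0.05080070673391304
[[ 0.4443 -0.1544  0.136 ]
 [ 0.6165 -0.1131  0.136 ]] [ 0.5304 -0.1337  0.136 ] 0.17707503819811102
angle 14.124756159199343
grip [ 0.55853247 -0.25046369  0.119     ] centre [ 0.5291397  -0.12896856  0.119     ]
t 2.23 tcp [ 0.5553 -0.26    0.2304] yaw 13.34 tilt [-0.002  0.    -1.   ] F [-0.2 -0.8 -0.6] g 0.647 q [-0.56  0.51  1.26 -0.    1.37 -0.8 ]
shift [-0.0084  0.1384  0.0056] spin -0.0046
```

>>> {"api": "step_arm", "payload": {"targets": [[0.65,[-0.006,0.02,0.005],0],[0.65,[0,0.03,0],0],[0.65,[0,0.03,0],0],[0.65,[0,0.03,0],0],[0.65,[0,0.028,0],0]]}}

```text
clock: 2.65
tcp_pos: [0.5571, -0.2548, 0.092]
orientation: [0.554, -0.44, 0.439, -0.554]
force: [-0.3, 0.3, -0.4]
grip_width: 0.649
```

>>> {"api": "step_arm", "payload": {"targets": [[0.4,[0,0,0],0],[0,[0,0,0],0],[0,[0,0,0],0],[0,[0,0,0],0],[0,[0,0,0],0]]}}

```text
clock: 3.07
tcp_pos: [0.559, -0.2545, 0.0948]
orientation: [0.555, -0.438, 0.44, -0.554]
force: [-1.0, -1.7, -3.9]
grip_width: 0.317
```

```bash
python3 - <<'E'
from h import *
import pickle
plan([.559,-.252,.092],13.6)
f=shot("wrist"); save(f,"pics/w2.png"); pickle.dump(f,open("w2.pkl","wb"))
E
```

```text
t 3.07 tcp [ 0.559  -0.2545  0.0948] yaw 13.25 tilt [ 0.001 -0.002 -1.   ] F [-1.  -1.7 -3.9] g 0.317 q [-0.55  0.63  1.44 -0.    1.07 -0.78]
shift [-0.0024  0.0028  0.0006] spin -0.0061
```

View pics/w2.png

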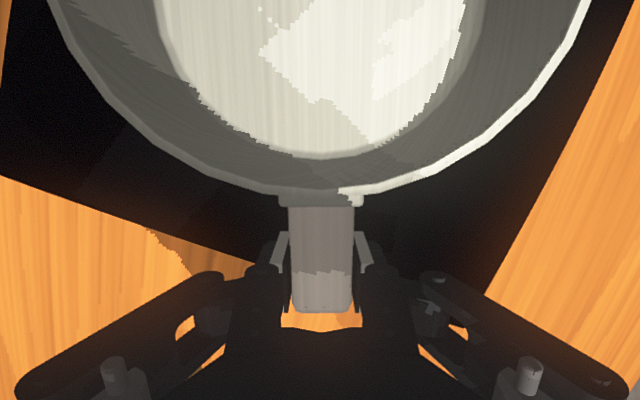

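The grip is good: the opening is 27 mm, on the handle, with the pads at mid-stub. I push along the row while turning the pan into line.

>>> {"api": "step_arm", "payload": {"targets": [[0,[-0.008,0,0.001],0.015],[0,[-0.012,0,0.001],0.022],[0,[-0.013,0,0.001],0.023],[0,[-0.013,0,0.001],0.023],[0,[-0.013,0,0.0005],0.023]]}}

```text
clock: 3.53
tcp_pos: [0.5527, -0.1954, 0.0945]
orientation: [0.53, -0.467, 0.469, -0.53]
force: [-0.5, -3.8, -1.9]
grip_width: 0.32
```

```bash
python3 -c "
from h import *
plan([.5384,-.0645,.093],-6.1)"
```

```text
t 3.53 tcp [ 0.5527 -0.1954  0.0945] yaw 7.1 tilt [ 0.002 -0.002 -1.   ] F [-0.5 -3.8 -1.9] g 0.32 q [-0.47  0.59  1.53 -0.    1.02 -0.59]
shift [-0.1317  0.0012  0.002 ] spin 0.2304
```

>>> {"api": "step_arm", "payload": {"targets": [[0,[-0.013,0,0],0.023],[0,[-0.013,0,0],0.023],[0,[-0.013,0,-0.0005],0.023],[0,[-0.013,0,-0.001],0.023],[0,[-0.013,0,-0.001],0.023]]}}

```text
clock: 3.95
tcp_pos: [0.545, -0.1306, 0.0945]
orientation: [-0.502, 0.497, -0.499, 0.502]
force: [-0.6, -3.8, -2.3]
grip_width: 0.315
```

>>> {"api": "step_arm", "payload": {"targets": [[0,[-0.013,0,-0.0015],0.023],[0,[-0.013,0,-0.002],0.023],[0,[-0.013,0,-0.002],0.023],[0,[-0.013,0,-0.0025],0.023],[0,[-0.008,0,-0.002],0.023]]}}

```text
clock: 4.37
tcp_pos: [0.5368, -0.0694, 0.0944]
orientation: [0.473, -0.525, 0.526, -0.473]
force: [-0.7, -3.0, -3.9]
grip_width: 0.316
```

>>> {"api": "step_arm", "payload": {"targets": [[0,[0,0,0],0],[0,[0,0,0],0]]}}

```text
clock: 4.53
tcp_pos: [0.5369, -0.0691, 0.094]
orientation: [0.473, -0.525, 0.525, -0.474]
force: [-0.1, 5.0, -0.4]
grip_width: 0.316
```

```bash
python3 - <<'E'
from h import *
import pickle
plan([.5384,-.0645,.093],-6.1)
f=shot("scene"); save(f,"pics/s2.png"); pickle.dump(f,open("s2.pkl","wb"))
E
```

```text
t 4.53 tcp [ 0.5369 -0.0691  0.094 ] yaw -5.96 tilt [ 0.001  0.001 -1.   ] F [-0.1  5.  -0.4] g 0.316 q [-0.27  0.52  1.66  0.    0.96 -0.17]
shift [-0.0048  0.001   0.001 ] spin 0.0024
```

View pics/s2.png

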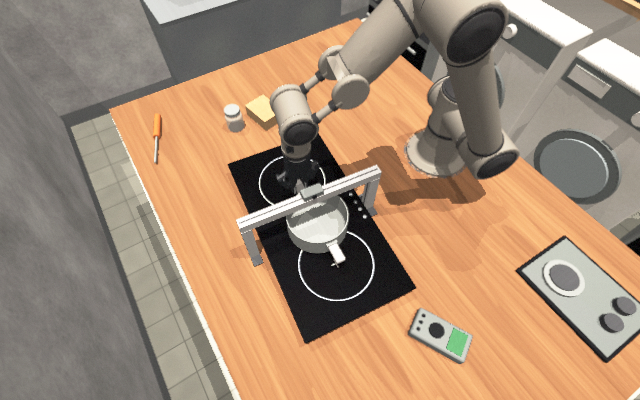

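The scene view shows the pan standing under the bar, with the hand clear on the near side. The far handle ends near (340,258), and the wrist sits well above the gantry. I release, rise and cross over.

>>> {"api": "step_arm", "payload": {"targets": [[0.65,[0,0,0],0],[0.65,[0,0,0],0],[0.65,[0,0,0],0],[0.65,[0,-0.015,0],0],[0.65,[0,-0.025,0],0]]}}

```text
clock: 5.0
tcp_pos: [0.5351, -0.0701, 0.1317]
orientation: [-0.474, 0.527, -0.524, 0.472]
force: [0.0, 0.3, 0.2]
grip_width: 0.65
```

>>> {"api": "step_arm", "payload": {"targets": [[0.65,[0,-0.035,0],0],[0.65,[0,-0.035,0],0],[0.65,[0,-0.035,0],0],[0.65,[0,-0.035,0],0],[0.65,[0,0,0],0]]}}

```text
clock: 5.42
tcp_pos: [0.5394, -0.0711, 0.2811]
orientation: [0.47, -0.521, 0.53, -0.476]
force: [-0.3, -0.8, 0.6]
grip_width: 0.651
```

>>> {"api": "step_arm", "payload": {"targets": [[0.65,[-0.03,0,0],0],[0.65,[-0.04,0,0],0],[0.65,[-0.04,0,0],0],[0.65,[-0.04,0,0],0],[0.65,[-0.04,0,0],0]]}}

```text
clock: 5.83
tcp_pos: [0.5567, 0.1203, 0.2735]
orientation: [0.473, -0.525, 0.526, -0.473]
force: [1.2, -1.2, 1.0]
grip_width: 0.65
```

>>> {"api": "step_arm", "payload": {"targets": [[0.65,[-0.04,0,0],0],[0.65,[-0.02,0,0],0],[0.65,[0,0,0],0],[0.65,[0,0,0],0]]}}

```text
clock: 6.17
tcp_pos: [0.5628, 0.1793, 0.2729]
orientation: [0.474, -0.525, 0.525, -0.473]
force: [0.3, -0.4, 0.3]
grip_width: 0.647
```

```bash
python3 - <<'E'
from h import *
import pickle
plan([.563,.1795,.093],-6.1)
f=shot("wrist"); save(f,"pics/w3.png"); pickle.dump(f,open("w3.pkl","wb"))
print(proj(f,[[.563,.1795,.111],[.5656,.204,.119],[.565,.184,.056]]).round())
E
```

```text
t 6.17 tcp [0.5628 0.1793 0.2729] yaw -5.9 tilt [ 0.    -0.001 -1.   ] F [ 0.3 -0.4  0.3] g 0.647 q [ 0.18  0.44  1.26 -0.    1.44  0.28]
shift [-0.0004  0.1799  0.0002] spin 0.0035
[[321. 180.]
 [321. 157.]
 [322. 167.]]
```

View pics/w3.png

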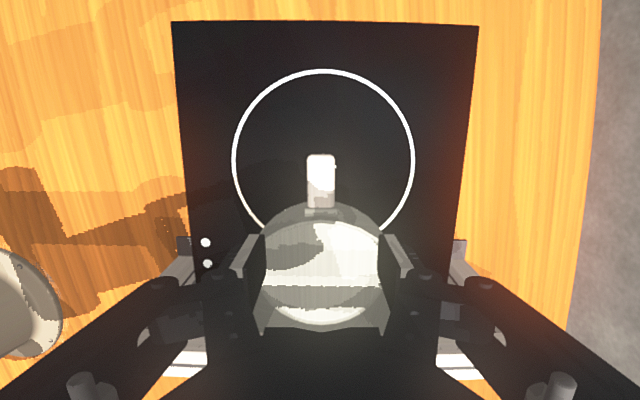

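The wrist view shows the far handle's tip at (321,154), against a predicted (321,157). The free ring is centred near (323,160). I fit the ring from this picture, then descend.

```bash
python3 - <<'E'
from h import *
import pickle
from scipy.optimize import least_squares
f=pickle.load(open("w3.pkl","rb"))
im=cv2.cvtColor(f["image"],cv2.COLOR_RGB2GRAY); v,u=np.nonzero(im>150); d=np.hypot(u-323.5,v-160); m=(d>80)&(d<98)&(v<230)
p=world(f,np.c_[u,v][m],.056)[:,:2]; print("ring",least_squares(lambda x:np.hypot(*(p-x[:2]).T)-x[2],[.565,.184,.107],loss="soft_l1",f_scale=.003).x.round(4))
p=world(f,[[321,154],[321,206]],.119); print(p.round(4)); print("edge angle", world(f,[[307,160],[335,160]],.119).round(4))
E
```

```text
ring [0.5659 0.1844 0.1073]
[[0.566  0.2071 0.119 ]
 [0.5605 0.1545 0.119 ]]
edge angle [[0.5518 0.2027 0.119 ]
 [0.579  0.1999 0.119 ]]
```

>>> {"api": "step_arm", "payload": {"targets": [[0.65,[-0.001,0.036,0],0],[0.65,[-0.001,0.036,0],0],[0.65,[0,0.036,0],0],[0.65,[0,0.036,0],0],[0.65,[0,0.034,0],0]]}}

```text
clock: 6.63
tcp_pos: [0.5629, 0.1785, 0.0939]
orientation: [0.472, -0.526, 0.526, -0.472]
force: [1.2, 0.5, 0.4]
grip_width: 0.651
```

>>> {"api": "step_arm", "payload": {"targets": [[0.65,[0,0,0],0],[0.4,[0,0,0],0],[0,[0,0,0],0],[0,[0,0,0],0],[0,[0,0,0],0]]}}

```text
clock: 7.05
tcp_pos: [0.5644, 0.1803, 0.098]
orientation: [0.472, -0.525, 0.527, -0.474]
force: [-0.3, -3.1, 5.8]
grip_width: 0.313
```

>>> {"api": "step_arm", "payload": {"targets": [[0,[0,0,0],0]]}}

```text
clock: 7.13
tcp_pos: [0.5643, 0.1803, 0.098]
orientation: [0.472, -0.525, 0.527, -0.474]
force: [-0.5, -4.5, 6.3]
grip_width: 0.312
```

```bash
python3 - <<'E'
from h import *
import pickle
plan([.5784,.308,.093],-6.1)
f=shot("wrist"); save(f,"pics/w4.png"); pickle.dump(f,open("w4.pkl","wb"))
E
```

```text
t 7.13 tcp [0.5643 0.1803 0.098 ] yaw -6.03 tilt [ 0.005 -0.    -1.   ] F [-0.5 -4.5  6.3] g 0.312 q [ 0.18  0.59  1.51 -0.    1.04  0.29]
shift [-0.1284  0.0051  0.0005] spin 0.0011
```

View pics/w4.png

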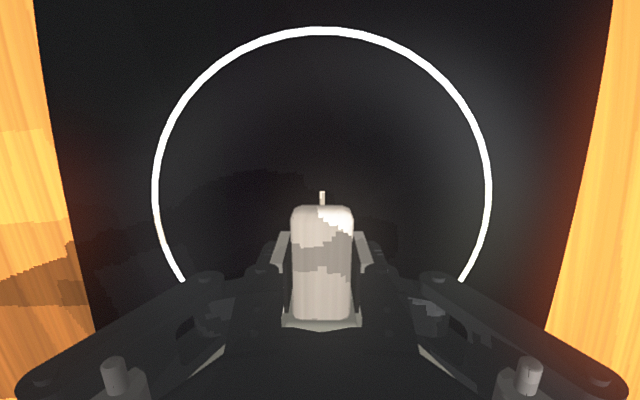

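The second grip is firm at 27 mm, and the empty ring lies ahead. I draw the pan onto it.

>>> {"api": "step_arm", "payload": {"targets": [[0,[-0.008,0,0],0],[0,[-0.012,0,0],0],[0,[-0.013,0,0],0],[0,[-0.013,0,0],0],[0,[-0.013,0,0],0]]}}

```text
clock: 7.6
tcp_pos: [0.5704, 0.2383, 0.0978]
orientation: [0.473, -0.524, 0.527, -0.474]
force: [-1.4, -7.9, 6.8]
grip_width: 0.311
```

>>> {"api": "step_arm", "payload": {"targets": [[0,[-0.013,0,0],0],[0,[-0.013,0,0],0],[0,[-0.013,0,0],0],[0,[-0.013,0,0],0],[0,[-0.011,0,0],0]]}}

```text
clock: 8.02
tcp_pos: [0.5769, 0.3013, 0.0978]
orientation: [0.473, -0.524, 0.527, -0.474]
force: [-1.3, -7.8, 6.3]
grip_width: 0.314
```

>>> {"api": "step_arm", "payload": {"targets": [[0,[-0.005,0,0],0],[0,[0,0,0],0],[0,[0,0,0],0]]}}

```text
clock: 8.27
tcp_pos: [0.5774, 0.3074, 0.0981]
orientation: [0.472, -0.525, 0.526, -0.475]
force: [-0.7, -1.5, 5.3]
grip_width: 0.313
```

```bash
python3 - <<'E'
from h import *
import pickle
plan([.5788,.3085,.093],-6.1)
f=shot("top"); pickle.dump(f,open("t5.pkl","wb")); g=shot("scene"); pickle.dump(g,open("s5.pkl","wb"))
a=cv2.resize(f["image"][115:275,215:395,::-1],None,fx=2.2,fy=2.2,interpolation=cv2.INTER_CUBIC)
b=cv2.resize(g["image"][170:330,240:420,::-1],None,fx=2.2,fy=2.2,interpolation=cv2.INTER_CUBIC)
cv2.imwrite("pics/c5.png",np.hstack([a,b]))
E
```

```text
t 8.27 tcp [0.5774 0.3074 0.0981] yaw -5.97 tilt [ 0.004  0.001 -1.   ] F [-0.7 -1.5  5.3] g 0.313 q [ 0.37  0.69  1.31 -0.    1.13  0.48]
shift [-0.0013  0.0051  0.0012] spin 0.0023
```

View pics/c5.png

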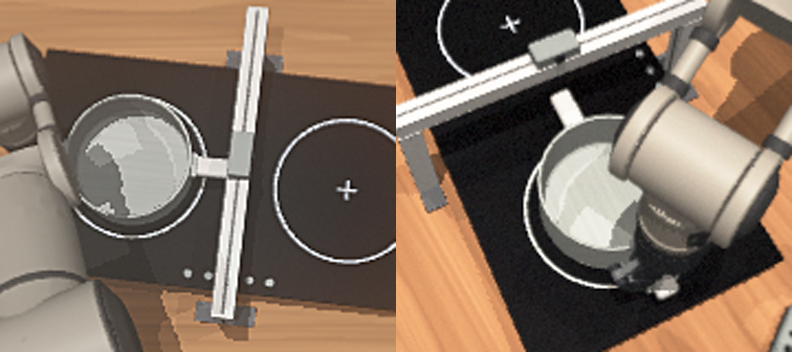

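The crops show the pan inside the free ring, with its rim centre near (129,158) in the left crop. I check the numbers before releasing.

```bash
python3 - <<'E'
from h import *
import pickle
f=pickle.load(open("t5.pkl","rb")); g=pickle.load(open("s5.pkl","rb"))
c=world(f,[[215+129.5/2.2,115+158/2.2]],.136); print(c)
u=np.array([.106,.9944,0])
# inner tip & rim points, both views
q=np.array([[65,158],[129,95],[85,112],[175,113]])/2.2+[215,115]; P=world(f,q,.136); print(np.hypot(*(P[:,:2]-[.5655,.1842]).T).round(4))
q=np.array([[539,170],[600,113],[548,140]]); q=(q-[396,0])/2.2+[240,170]; P=world(g,q,.136); print(P.round(4),np.hypot(*(P[:,:2]-[.5655,.1842]).T).round(4))
E
```

```text
[[0.55753721 0.17961519 0.136     ]]
[0.087  0.0842 0.0846 0.0889]
[[0.6327 0.1285 0.136 ]
 [0.5253 0.1016 0.136 ]
 [0.6019 0.0992 0.136 ]] [0.0873 0.0919 0.0925]
```

>>> {"api": "step_arm", "payload": {"targets": [[0.35,[0,0,0],0],[0.65,[0,0,0],0],[0.65,[0,0,0],0],[0.65,[0,0,0],0],[0.65,[0,-0.01,0],0]]}}

```text
clock: 8.78
tcp_pos: [0.575, 0.3067, 0.1035]
orientation: [-0.474, 0.526, -0.525, 0.472]
force: [-0.5, 0.1, -0.0]
grip_width: 0.651
```

>>> {"api": "step_arm", "payload": {"targets": [[0.65,[0,-0.03,0],0],[0.65,[0,-0.04,0],0],[0.65,[0,-0.04,0],0],[0.65,[0,-0.04,0],0],[0.65,[0,-0.02,0],0]]}}

```text
clock: 9.2
tcp_pos: [0.5772, 0.3076, 0.2822]
orientation: [0.47, -0.524, 0.527, -0.476]
force: [0.6, 1.1, 0.5]
grip_width: 0.649
```

>>> {"api": "step_arm", "payload": {"targets": [[0.65,[0,0,0],0],[0.65,[0,0,0],0]]}}

```text
clock: 9.37
tcp_pos: [0.5765, 0.3072, 0.2773]
orientation: [0.472, -0.525, 0.526, -0.474]
force: [-0.0, -0.7, -0.3]
grip_width: 0.651
```

```bash
python3 - <<'E'
from h import *
import pickle
plan([.5788,.3085,.093],-6.1)
for n in("top","scene","wrist"):
    f=shot(n); pickle.dump(f,open(n[0]+"6.pkl","wb")); 
    if n=="wrist": b=f["image"][:,:,::-1]
    if n=="scene": a=cv2.resize(f["image"][170:330,240:420,::-1],(450,400),interpolation=cv2.INTER_CUBIC)
im=cv2.resize(np.hstack([a,b]),None,fx=.73,fy=.73); print(im.shape); cv2.imwrite("pics/c6.png",im)
E
```

```text
t 9.37 tcp [0.5765 0.3072 0.2773] yaw -6.01 tilt [ 0.003  0.001 -1.   ] F [-0.  -0.7 -0.3] g 0.651 q [ 0.37  0.56  1.04 -0.    1.53  0.48]
shift [-0.0012  0.1843  0.0016] spin 0.0015
(292, 796, 3)
```

View pics/c6.png

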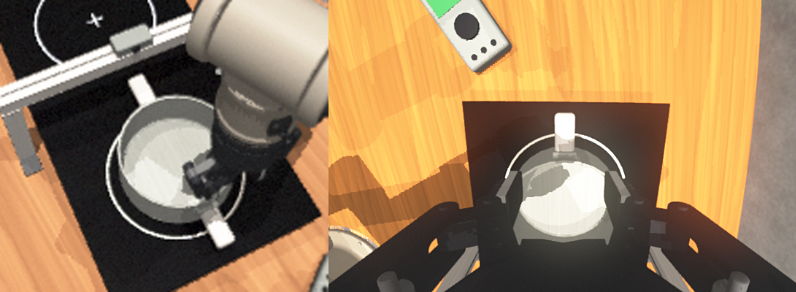

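The pan stands in the ring and the hand is free. I back the arm off for a clear view.

>>> {"api": "step_arm", "payload": {"targets": [[0.65,[0,-0.03,0],0],[0.65,[0,-0.02,-0.03],0],[0.65,[0,0,-0.04],0],[0.65,[0,0,-0.04],0],[0.65,[0,0,-0.04],0]]}}

```text
clock: 9.93
tcp_pos: [0.425, 0.3224, 0.3235]
orientation: [-0.474, 0.526, -0.525, 0.472]
force: [-0.7, 1.2, 0.7]
grip_width: 0.65
```

>>> {"api": "step_arm", "payload": {"targets": [[0.65,[0,0,-0.04],0],[0.65,[0,0,-0.04],0],[0.65,[0,0,-0.04],0],[0.65,[0,0,-0.03],0],[0.65,[0,0,0],0]]}}

```text
clock: 10.35
tcp_pos: [0.2727, 0.3383, 0.3246]
orientation: [-0.475, 0.525, -0.524, 0.473]
force: [-0.1, 0.3, 0.2]
grip_width: 0.648
```

```bash
python3 - <<'E'
from h import *
import pickle
plan([.5788,.3085,.093],-6.1)
out=[]
for n,(x,y) in(("top",(215,115)),("scene",(245,175))):
    f=shot(n); pickle.dump(f,open(n[0]+"7.pkl","wb")); im=f["image"][:,:,::-1].copy()
    S=4; im=cv2.resize(im[y:y+145,x:x+100 if 0 else x+(130)],None,fx=3,fy=3,interpolation=cv2.INTER_CUBIC); out.append(im)
    t=np.linspace(0,2*np.pi,120)
    for r,z,c in((.09,.136,(0,0,255)),(.107,.056,(0,255,0))):
        P=np.c_[.5655+r*np.cos(t),.1842+r*np.sin(t),0*t+z]; q=((proj(f,P)+.5-[x,y])*3).astype(int)
        for k in q[::4]: cv2.circle(im,tuple(int(v) for v in k),1,c,-1)
im=np.hstack(out); print(im.shape); cv2.imwrite("pics/c7.png",im)
E
```

```text
t 10.35 tcp [0.2727 0.3383 0.3246] yaw -5.81 tilt [-0.003 -0.001 -1.   ] F [-0.1  0.3  0.2] g 0.648 q [0.71 0.11 1.57 0.   1.46 0.82]
shift [-0.0016  0.2307  0.3083] spin 0.0051
(435, 780, 3)
```

View pics/c7.png

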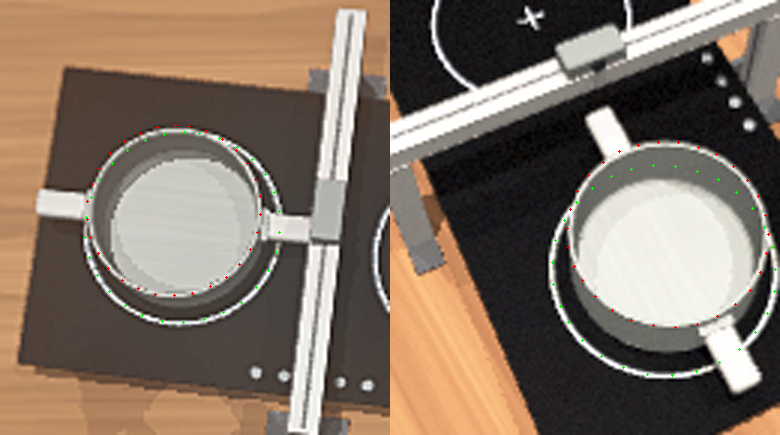

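In both clear views, the overlay of a rim centred on the ring lies on the pan's rim, and the ring overlay lies on its line. The pan is centred to within about 2 mm, so I hand in.

```bash
python3 - <<'E'
from h import *
import pickle
a=pickle.load(open("top0.pkl","rb"))["image"].astype(int);b=pickle.load(open("t7.pkl","rb"))["image"].astype(int)
for n,(x,y) in dict(meter=(185,231),jar=(483,190),carton=(480,227),bar=(331,125)).items(): print(n,np.abs(a-b)[y-18:y+18,x-18:x+18].mean().round(2))
print(job_done())
E
```

```text
meter 3.18
jar 0.56
carton 0.61
bar 0.62
the job is handed in; nothing more can be done
None
```

The pan now stands centred in the free ring, the gripper has let go, and I handed the job in at about 10.4 s of the 54 s allowed.

- **Push:** I gripped the outer handle and slid the pan along the glass, turning it into line with the row. I released it while it stood under the bar.
- **Draw:** I crossed over the gantry, took the other handle and drew the pan onto the ring. I never commanded an upward move while holding it.

**What the last checks showed**
- **Position:** in the clear top and scene views, a rim circle drawn about the ring's centre lay on the pan's rim, to within about 2 mm by eye. An earlier estimate, taken with the arm still partly hiding the rim, disagreed by up to about 9 mm. I trusted the later, clear views.
- **Forces:** the readings at the end of each call were never above about 10 N. During the second grip the hand pressed the handle down with about 6 N.
- **Gantry and bystanders:** the before and after pictures match at the jar, the carton and the checked end of the gantry bar. The patch around the meter changed slightly. I took this to be the arm's shadow, since the hand stayed well above and away from it, but I did not check it further.

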